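# Seat the sample carrier on the stage's locating dowel

## Task

Pick up the sample carrier by its bridge handle, lay it on the locating stage with a long edge along the fence, and nudge it along the fence until its hole drops over the dowel and it sits flat on the bed; then let go. The dowel's place along the slot was changed, so feel for it, and be gentle: never press the carrier on the stage, dowel or fence with more than about 20 N. Leave everything else on the bench where it is.

Things in the scene. Friction and masses are not known exactly. Their poses are not given: they have to be found in the camera images.
- carrier: Sample carrier, loose: flat aluminium plate 70 (its x) x 110 (its y) x 10 mm, 0.2 to 0.33 kg, with a dark bridge handle on top. Origin: centre of its underside, z up. A vertical 11.5 mm round hole with chamfered mouths goes through the plate at the origin, under the handle. It is the same turned half round.
- carrier_grip (a point): Middle of the carrier's bridge handle, 42 mm above its underside, right over the hole: a bar 14 mm wide (carrier x), 74 mm long (y), from 34 to 50 mm above the underside, on two 12 x 10 mm posts at y = -32 and +32 mm, open below between them. Axes as the carrier's.
- stage: Locating stage, fixed: aluminium bed 110 (its x) x 220 (its y) x 12 mm. Origin: centre of its underside, on the bench; z up, x away from the robot, y to its left. A dark straight fence along the far side, parallel to y: inner face at x = +35 mm, top 28 mm above the bench. A carrier whose long edge touches it has its hole in line with the slot.
- stage_slot (a point): Middle of the dark slot in the bed, on its top face (12 mm above the bench). One fixed upright steel dowel, 10 mm across with chamfered tip, its flat top 8 mm above the bed, is clamped somewhere on the slot's line: x = 0, y anywhere from -20 to +20 mm (stage axes). Its y is not reported: feel or look for it. It does not give under this job's loads.
- lab_notebook: Bystander: closed notebook, 210 x 153 x 16 mm, lying flat at the left; origin at the centre of its underside
- timer: Bystander: small bench timer, 62 x 68 x 19 mm, behind the work; origin at the centre of its underside
- vial_a: Bystander: capped vial, 27 mm across and 61 mm tall, standing; origin at the centre of its underside
- vial_b: Bystander: small capped vial, 17 mm across and 38 mm tall, standing; origin at the centre of its underside
- beaker_large: Bystander: glass beaker, 73 x 82 mm and 112 mm tall, standing behind the stage; origin at the centre of its underside
- tweezers: Bystander: tweezers, 124 mm long, 14 mm wide, 8 mm high, lying near the front edge of the bench; origin at the centre of the underside
- spatula: Bystander: lab spatula, 154 mm long, 14 mm wide, 6 mm high, lying near the front edge of the bench; origin at the centre of the underside
Not all that is in view belongs to the job. What is shaped like the carrier but green is not meant.

How it is judged:
At the end, for the whole second after the job is handed in: The carrier lies flat on the bed, hole over the dowel: underside within 1.5 mm of the bed, level to 0.03 rad, long edges along the fence to 0.06 rad, origin within 3 mm of the slot line and 23 mm of the stage origin along it; released and at rest (x of carrier in the frame of stage between -0.003 and 0.003 m and y of carrier in the frame of stage between -0.023 and 0.023 m and z of carrier in the frame of stage between 0.01 and 0.0135 m and angle between carrier's own z axis and vertical below 0.03 rad and angle between the y axis of carrier and the y axis of stage, either way round below 0.06 rad and linear speed of carrier below 0.01 m/s and contact force between carrier and the fingers below 0.1 N); the robot touches nothing.
It fails at once if the carrier is pressed on the stage, its dowel or its fence with more than 25 N (contact force between carrier and stage above 25 N).
It fails at once if a bystander (notebook, timer, vial, beaker, tweezers or spatula) is moved by more than 20 mm (distance of any of lab_notebook, timer, vial_a, vial_b, beaker_large, tweezers, spatula from where it was at the start of the episode above 0.02 m).
It also fails if it takes over 67 s, if anything falls off the work surface, if the arm or the gripper's body presses on something with over 40 N, if the wrist force passes 120 N, or if a joint passes its speed limit or range.

## Robot

A 7-joint arm with a two-finger parallel gripper is mounted at the origin on a cart in front of the work surface, level with it; the furniture and walls round the work are solid. World frame = base frame: x ahead of the robot, y to its left, z up, the work surface at z = 0. Lengths are in m, angles in rad, forces in N, time in s.
With the tool pointing down it reaches from about 0.4 to 0.85 m from the base axis. Payload 4.4 kg.
Tool frame: the origin (TCP) lies midway between the tips of the shut fingers; the grasp point (between the pads) lies 19 mm behind it; y points along the fingers, z is the direction in which the jaws open and shut, and the axes are right-handed (so a half turn about y gives the same grasp; the last joint's range is limited). The gripper opens to 94 mm and grips with 3 to 60 N. Pads are 16 mm wide; open, the fingers measure 119 mm over their backs; the gripper's body (75 mm by 177 mm) begins 78 mm behind the grasp point.
Start: joints at [1.276, 0.628, 0.038, 1.517, -0.027, 0.996, -0.02], TCP at [0.147, -0.633, 0.205] pointing down, gripper open.
Joint ranges: [-3.06, 3.06], [-0.37, 2.12], [-1.25, 1.32], [0.18, 2.47], [-1.1, 4.24], [0.23, 1.98], [-2.94, 2.94]. Speed limits (rad/s): [2.57, 2.57, 3.14, 3.14, 3.14, 3.14, 3.14].

## Interface

Orientations are given as a 3x3 rotation matrix whose columns are the frame's x, y, z axes.
In Python, from station import readout, cams, workorder gives the robot as it stands. The module is installed in compiled form; this text tells all that it offers.
- The arm moves only by the shell command python3 -m creep 'ROWS' [FORCE]. ROWS is JSON, a list of rows, each an object of numbers: "wx", "wy", "wz": the turn, a rotation vector about the tool's x, y, z in degrees; "tx", "ty", "tz": the shift along the tool's x, y, z in cm; "gripper": the opening, from 0 (shut) to 1 (fully open). A call has 1 to 8 rows; each row is the pose to reach, as a shift and turn from the pose measured when the call began, along the tool's axes at that moment; what a row does not reach only later rows make up. A row lasts 1/12 s, in which the tool goes at most 41.7 mm and 7.16 degrees, less where a joint would pass 70% of its speed; a pose out of reach is approached as far as the arm can. A call with a gripper value outside its range is refused whole. The fingers move at their own pace and stop on an object; FORCE is the grip in N (left out, the last holds). Time passes only in rows, so rows that repeat a pose let the fingers close. It gives the time, the measured TCP pose, the force and the opening at its end, in the units of the state.
- readout.get_state(): the state, without advancing time (a new reading comes with each control period).
- cams.capture(name): name is "scene" or "side" or "wrist"; returns the picture (480x640x3 uint8, red, green, blue); there is no depth.
- cams.camera_model(name): a dict with "fov_y" (degrees; the focal length in pixels is half the picture's height over the tangent of half this angle, whatever the lens; pixels are square), "cx", "cy" (the principal point, pixels), "position" and "rotation" of the camera in the world. Camera axes: x right, y up, looking along -z (the intrinsics and any distortion apply to the point x, -y, -z); pixel columns grow to the right and rows downward; lengths in m; the calibration is good to about 2 mm. A picture is of the moment at which its call begins: read the wrist's pose just before it. camera_model takes no time and is no camera call; for the wrist camera it gives the pose at the moment of the call.
- workorder.job_done(): hands the job in, once; it reports no verdict.
The state is a dict: "time": time; "joint_pos": joint angles; "dq": joint speeds; "effort": joint torques, N m; "ee_pos": TCP position; "ee_rot": TCP orientation; "contact_force": force on the tool from outside, world axes, zero at the start; "torque": the same for the moment, N m; "finger_gap": finger opening in m.
Only numpy, scipy, OpenCV 4.12 (cv2) and the standard library are available. Lean on these libraries where they do the work, as an engineer would, in place of code of your own. Each camera call takes 0.05 s, during which the arm holds its last target. There are 200 camera calls.

## Working session

There is one attempt and no reset: what is moved stays moved. The work goes in short steps, Python scripts to look and compute and a shell command to move; the robot and the scene stay as the last step left them, time stands still between calls to the robot, and variables do not carry over. Pictures are saved under pics/ and viewed, about 8 in all and at most 12, crops included, and the job is handed in when it is done.

```bash
mkdir -p pics
python3 - <<'E'
from station import readout, cams
import cv2
s=readout.get_state();print(s)
for n in("scene","side","wrist"):
    m=cams.camera_model(n);print(n,m)
    im=cams.capture(n);cv2.imwrite(f"pics/{n}0.png",im[:,:,::-1])
E
```

```text
{'time': 0.0, 'joint_pos': array([ 1.2762236 ,  0.62932211,  0.03842825,  1.5183573 , -0.02697612,
        0.9962742 , -0.01998028]), 'dq': array([ 7.66906616e-06,  1.21580996e-04,  1.89495279e-04,  2.77208142e-04,
       -3.45948357e-04,  4.70793115e-04,  1.57041142e-03]), 'effort': array([-1.30348376e-04, -5.49730146e+01,  1.14305131e+00, -1.86632180e+01,
       -5.22577122e-02,  2.36146047e-02,  1.90972373e-04]), 'ee_pos': array([ 0.14728866, -0.63241883,  0.20457286]), 'ee_rot': array([[-9.73935455e-01, -4.51785807e-04,  2.26824877e-01],
       [-2.26825324e-01,  1.78708089e-03, -9.73933816e-01],
       [ 3.46550733e-05, -9.99998301e-01, -1.84297790e-03]]), 'contact_force': array([-0.12346733, -0.84332809, -0.5974012 ]), 'torque': array([-0.02773201, -0.01268994,  0.03357224]), 'finger_gap': 0.09419495473020359}
scene {'fov_y': 50.255126888171915, 'cx': 315.11984282673586, 'cy': 233.38449043805898, 'position': array([-0.17921189,  0.60679672,  1.14408605]), 'rotation': array([[-0.52071564,  0.6532489 , -0.54965544],
       [-0.85358173, -0.41037268,  0.32092443],
       [-0.01592004,  0.63628621,  0.7712888 ]])}
side {'fov_y': 56.91701035913373, 'cx': 312.453590579099, 'cy': 243.36218903120007, 'position': array([ 0.57176388, -0.78543253,  0.83467756]), 'rotation': array([[ 0.99937356, -0.03272209,  0.01348139],
       [ 0.03124274,  0.63678778, -0.77040587],
       [ 0.0166245 ,  0.77034446,  0.6374112 ]])}
wrist {'fov_y': 59.495497693250755, 'cx': 313.91474787211007, 'cy': 243.51496424748657, 'position': array([ 0.22242276, -0.61458642,  0.3842293 ]), 'rotation': array([[ 2.26444439e-01,  9.40075561e-01,  2.54913427e-01],
       [-9.74024009e-01,  2.18654685e-01,  5.88842827e-02],
       [-3.82339950e-04, -2.61625816e-01,  9.65169304e-01]])}
```

View pics/scene0.png

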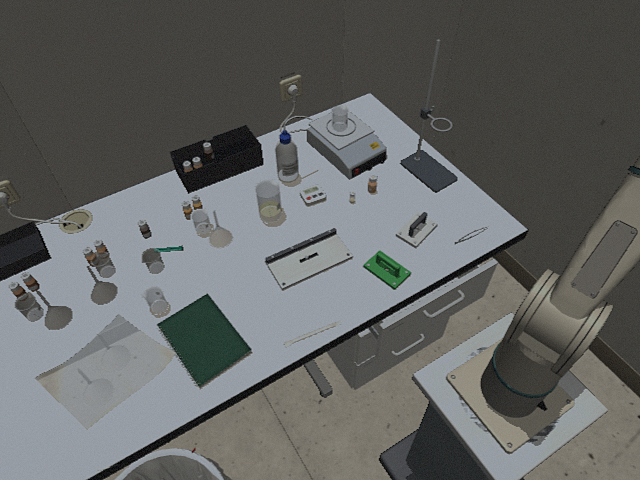

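View pics/side0.png

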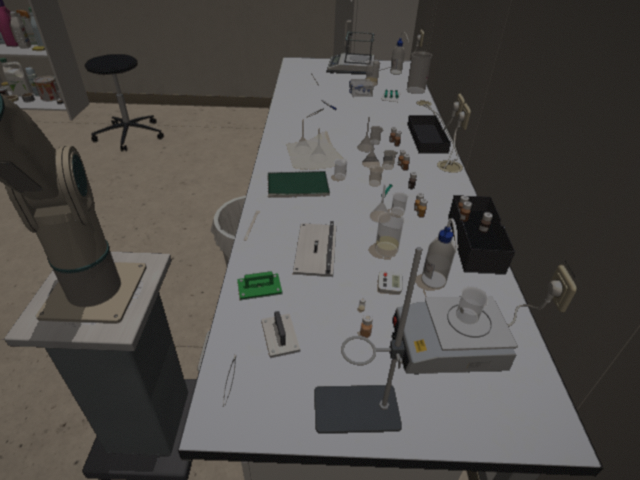

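The scene view has two carrier-shaped things:
- **Aluminium plate with dark handle:** scene (417,230), side (280,334). It fits the description.
- **Green one:** scene (387,268), side (260,285). This is the decoy.

The stage is at scene (309,258), side (316,248), and its dowel shows as a light dot in the slot. I'll confirm in one enlarged crop.

```bash
cat > h.py <<'E'
import numpy as np, cv2
from station import readout, cams
def ray(m,u,v):
    f=240/np.tan(np.radians(m["fov_y"]/2))
    d=np.array([(u-m["cx"])/f,-(v-m["cy"])/f,-1.0])
    return np.array(m["position"]),np.array(m["rotation"])@d
def onplane(m,u,v,z):
    p,d=ray(m,u,v); return p+d*(z-p[2])/d[2]
def proj(m,P):
    f=240/np.tan(np.radians(m["fov_y"]/2))
    c=np.array(m["rotation"]).T@(np.array(P)-m["position"]); return m["cx"]+f*c[0]/-c[2],m["cy"]-f*c[1]/-c[2]
E
python3 - <<'E'
import cv2,numpy as np
a=cv2.imread("pics/scene0.png");b=cv2.imread("pics/side0.png")
def c(i,x,y,w,h,s): return cv2.resize(i[y:y+h,x:x+w],None,fx=s,fy=s,interpolation=cv2.INTER_CUBIC)
top=np.hstack([c(a,260,225,100,75,4),c(a,385,200,100,75,4)])
bot=np.hstack([c(b,280,210,100,75,4),c(b,235,300,100,75,4)])
cv2.imwrite("pics/crop1.png",np.vstack([top,bot]))
E
```

```text
(no output)
```

View pics/crop1.png

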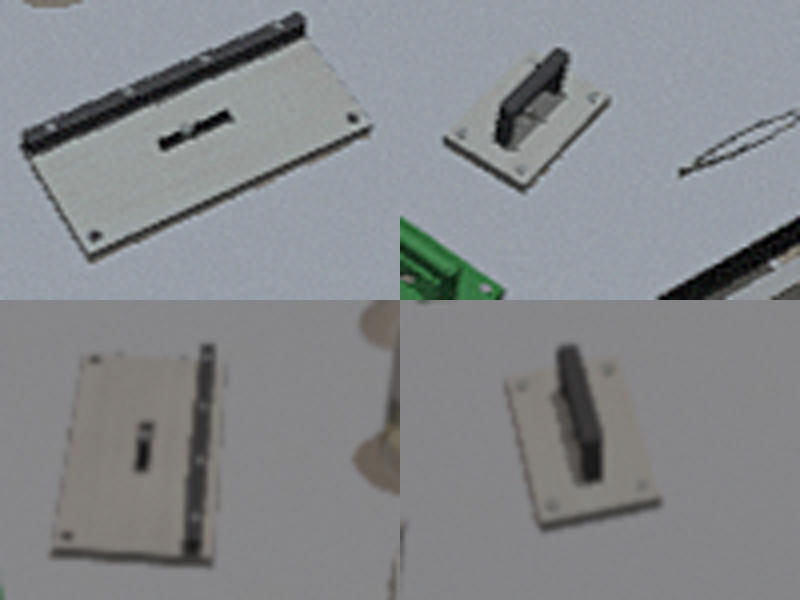

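Run:
```python
from h import *
S=cams.camera_model("scene");D=cams.camera_model("side")
o={'sS':(260,225,0,0),'sC':(385,200,400,0),'dS':(280,210,0,300),'dC':(235,300,400,300)}
def P(k,u,v,z):
    a,b,c,d=o[k]; m=S if k[0]=='s' else D
    return onplane(m,a+(u-c+.5)/4-.5,b+(v-d+.5)/4-.5,z)
def show(n,k,pts,z):
    r=np.array([P(k,u,v,z) for u,v in pts]); print(n,(r[:,:2]*1000).round(1).tolist(),'mean',(r.mean(0)[:2]*1000).round(1)); return r
show('stage near corners scene','sS',[(91,252),(371,127)],.012)
show('stage near corners side','dS',[(53,550),(82,356)],.012)
show('screws scene','sS',[(96,235),(352,118)],.012); show('screws side','dS',[(67,536),(95,359)],.012)
show('slot scene','sS',[(162,146),(231,115)],.012); show('slot side','dS',[(142,470),(147,424)],.012)
show('dowel scene','sS',[(186,127)],.02); show('dowel side','dS',[(147,430)],.02)
show('fence top','sS',[(28,146),(304,32)],.028)
for k,p in(('sC',[(445,137),(524,184),(609,98),(533,56)]),('dC',[(507,382),(541,524),(660,498),(622,362)])): show('carrier '+k,k,p,.010)
show('bar','sC',[(498,103),(563,52)],.05); show('bar','dC',[(569,350),(592,440)],.05)
```

```text
stage near corners scene [[515.0, 305.7], [502.5, 91.5]] mean [508.8 198.6]
stage near corners side [[505.4, 84.4], [513.5, 302.2]] mean [509.4 193.3]
screws scene [[525.1, 296.3], [516.0, 98.2]] mean [520.5 197.3]
screws side [[514.0, 98.7], [523.6, 298.9]] mean [518.8 198.8]
slot scene [[565.1, 222.1], [562.8, 167.9]] mean [563.9 195. ]
slot side [[563.2, 170.2], [565.5, 222.1]] mean [564.3 196.1]
dowel scene [[565.1, 202.6]] mean [565.1 202.6]
dowel side [[565.7, 205.4]] mean [565.7 205.4]
fence top [[602.9, 304.6], [587.7, 91.8]] mean [595.3 198.2]
carrier sC [[504.5, -59.9], [440.9, -80.8], [470.7, -182.5], [532.0, -161.7]] mean [ 487.  -121.2]
carrier dC [[440.4, -85.0], [471.6, -186.5], [537.0, -165.9], [508.5, -66.1]] mean [ 489.4 -125.9]
bar [[485.4, -86.3], [498.6, -155.1]] mean [ 492.  -120.7]
bar [[480.0, -93.2], [498.9, -158.5]] mean [ 489.4 -125.8]
```

```bash
cat >> h.py <<'E'
def tri(a,b):
    S=cams.camera_model("scene");D=cams.camera_model("side")
    p,d=ray(S,*a);q,e=ray(D,*b);t=np.linalg.lstsq(np.c_[d,-e],q-p,rcond=None)[0]
    return ((p+d*t[0]+q+e*t[1])/2).round(3)
def plan(P,yaw):
    "tool rows to bring TCP to P with tool z at world yaw (deg), tool y straight down (tilt corrected)"
    from scipy.spatial.transform import Rotation as R
    s=readout.get_state();M=s["ee_rot"];c,n=np.cos(np.radians(yaw)),np.sin(np.radians(yaw))
    y=np.array([0,0,-1.]);z=np.array([c,n,0]);G=np.c_[np.cross(y,z),y,z]
    print("t cm",(M.T@(np.array(P)-s["ee_pos"])*100).round(2),"w deg",np.degrees(R.from_matrix(M.T@G).as_rotvec()).round(2))
def st():
    s=readout.get_state();print("t",round(s["time"],2),"p",(s["ee_pos"]*1000).round(1),"z",np.degrees(np.arctan2(*s["ee_rot"][1::-1,2])).round(2),"down",s["ee_rot"][:,1].round(4),"F",s["contact_force"].round(2),"T",s["torque"].round(3),"gap",round(s["finger_gap"]*1000,1),"q",s["joint_pos"].round(2))
E
python3 - <<'E'
from h import *
print('ring',tri((441,125),(360,350)),'rodtop',tri((437,41),(418,252)))
print(onplane(cams.camera_model("side"),385,405,.02))
plan([.489,-.124,.2],17)
E
```

```text
ring [ 0.649 -0.306  0.198] rodtop [ 0.716 -0.301  0.426]
[ 0.7160389 -0.3023806  0.02     ]
t cm [-44.81   0.54 -41.78] w deg [ 6.000e-02 -9.389e+01 -7.000e-02]
```

```bash
python3 -m creep '[{"tx":-4,"tz":-3.7,"wy":-7},{"tx":-7,"tz":-6.5,"wy":-13},{"tx":-10,"tz":-9.3,"wy":-19},{"tx":-13,"tz":-12.1,"wy":-25},{"tx":-16,"tz":-14.9,"wy":-31},{"tx":-19,"tz":-17.7,"wy":-37},{"tx":-21,"tz":-19.6,"wy":-43},{"tx":-22.4,"tz":-20.9,"wy":-47}]'; python3 -c "
from h import *
st();plan([.489,-.124,.2],17)"
```

```text
t 0.15 p [ 147.3 -632.6  204.8] z -76.89 down [-3.0e-04  1.4e-03 -1.0e+00] F [-0.71 -0.13  0.35] T [ 0.022 -0.003  0.029] gap 93.9 q [ 1.28  0.63  0.04  1.52 -0.03  1.   -0.02]
t cm [-44.81   0.54 -41.78] w deg [ 6.000e-02 -9.389e+01 -7.000e-02]invalid input at $[0]: expected keys wx, wy, wz, tx, ty, tz, gripper
```

```bash
python3 -m creep '[{"wx":0,"wy":-7,"wz":0,"tx":-3,"ty":0,"tz":-2.7,"gripper":1},{"wx":0,"wy":-13,"wz":0,"tx":-6,"ty":0,"tz":-5.5,"gripper":1},{"wx":0,"wy":-19,"wz":0,"tx":-9,"ty":0,"tz":-8.3,"gripper":1},{"wx":0,"wy":-25,"wz":0,"tx":-12,"ty":0,"tz":-11.1,"gripper":1},{"wx":0,"wy":-31,"wz":0,"tx":-15,"ty":0,"tz":-13.9,"gripper":1},{"wx":0,"wy":-37,"wz":0,"tx":-18,"ty":0,"tz":-16.7,"gripper":1},{"wx":0,"wy":-43,"wz":0,"tx":-21,"ty":0,"tz":-19.5,"gripper":1},{"wx":0,"wy":-47,"wz":0,"tx":-23,"ty":0,"tz":-21.4,"gripper":1}]'; python3 -c "
from h import *
st();plan([.489,-.124,.2],17)"
```

```text
time: 0.82
ee_pos: [0.3248, -0.3682, 0.2052]
ee_rot: [[-0.491, 0.0, 0.871], [-0.871, 0.003, -0.491], [-0.003, -1.0, -0.001]]
contact_force: [0.1, -1.2, -0.2]
finger_gap: 0.0939
t 0.82 p [ 324.8 -368.2  205.2] z -29.41 down [ 4.0e-04  2.8e-03 -1.0e+00] F [ 0.11 -1.16 -0.24] T [-0.026 -0.059  0.008] gap 93.9 q [ 0.95  0.41 -0.21  1.94  0.12  0.8   0.16]
t cm [-29.33   0.59   2.31] w deg [-1.000e-02 -4.641e+01 -1.700e-01]
```

```bash
python3 -m creep '[{"wx":0,"wy":-6,"wz":0,"tx":-3.7,"ty":0,"tz":0.3,"gripper":1},{"wx":0,"wy":-12,"wz":0,"tx":-7.6,"ty":0,"tz":0.6,"gripper":1},{"wx":0,"wy":-18,"wz":0,"tx":-11.5,"ty":0,"tz":0.9,"gripper":1},{"wx":0,"wy":-24,"wz":0,"tx":-15.4,"ty":0,"tz":1.2,"gripper":1},{"wx":0,"wy":-30,"wz":0,"tx":-19.3,"ty":0,"tz":1.5,"gripper":1},{"wx":0,"wy":-36,"wz":0,"tx":-23.2,"ty":0,"tz":1.8,"gripper":1},{"wx":0,"wy":-42,"wz":0,"tx":-27,"ty":0.3,"tz":2.1,"gripper":1},{"wx":0,"wy":-46.4,"wz":0,"tx":-29.3,"ty":0.6,"tz":2.3,"gripper":1}]'
python3 -m creep '[{"wx":0,"wy":0,"wz":0,"tx":0,"ty":0,"tz":0,"gripper":1},{"wx":0,"wy":0,"wz":0,"tx":0,"ty":0,"tz":0,"gripper":1}]' >/dev/null; python3 -c "
from h import *
st();plan([.489,-.124,.2],17)
m=cams.camera_model('wrist');print(m['position'],m['rotation'].round(3).tolist())
cv2.imwrite('pics/w1.png',cams.capture('wrist')[:,:,::-1])"
```

```text
time: 1.48
ee_pos: [0.491, -0.1199, 0.2003]
ee_rot: [[0.301, 0.003, 0.954], [-0.954, 0.004, 0.301], [-0.004, -1.0, 0.004]]
contact_force: [1.0, 0.4, 1.0]
finger_gap: 0.0938
t 1.65 p [ 491.3 -118.3  200. ] z 17.66 down [ 0.0023  0.0054 -1.    ] F [-0.82  0.18 -0.68] T [-0.092 -0.12  -0.037] gap 93.9 q [ 0.51  0.46 -0.47  1.91  0.27  0.83  0.21]
t cm [ 0.48 -0.   -0.4 ] w deg [-0.22  0.66 -0.26]
[ 0.46859886 -0.04571488  0.3798854 ] [[0.953, -0.292, -0.082], [0.303, 0.921, 0.246], [0.004, -0.259, 0.966]]
```

View pics/w1.png

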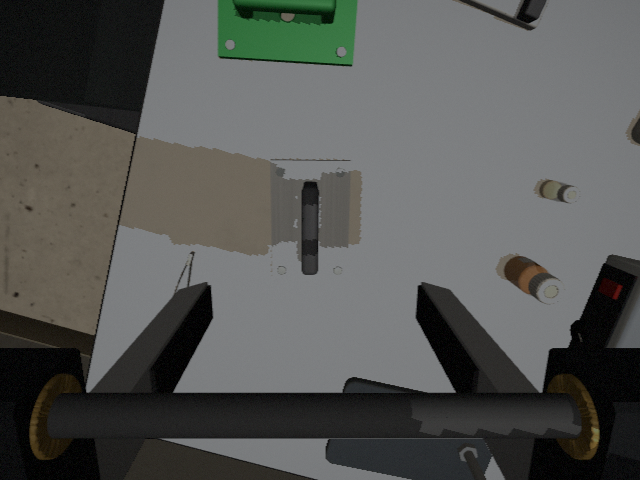

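The wrist view shows the carrier's dark handle from (311,185) to (310,273), with plate screws at (282,270), (338,270) and (340,172). The plate's +y edge is at row 160. The green decoy sits at the top.

Run:
```python
from h import *
m=cams.camera_model('wrist')
im=cv2.imread('pics/w1.png')
g=im.max(2)
cr=g[176:282,285:340]; mask=((cr<75)*255).astype('uint8')
for v in range(186,276,12):
    r=np.where(g[v,296:326]<72)[0]+296; print(v,r.min() if len(r) else None,r.max() if len(r) else None,end='; ')
print()
for n,u,v,z in(('bar+',311,189,.05),('bar-',310,274,.05),('s',282,270,.01),('s',338,270,.01),('s',340,172,.01),('c',271.5,160,.01),('c',350,160,.01)):
    print(n,(onplane(m,u,v,z)*1000).round(1))
```

```text
186 303 317; 198 301 318; 210 301 318; 222 301 317; 234 301 317; 246 301 317; 258 301 317; 270 302 317; 
bar+ [480.2 -90.2  50. ]
bar- [ 500.4 -157.8   50. ]
s [ 478.4 -175.2   10. ]
s [ 528.  -159.7   10. ]
s [501.3 -73.6  10. ]
c [441.5 -81.6  10. ]
c [506.4 -61.3  10. ]
```

```bash
python3 -c "
from h import *
plan([.490,-.1243,.023],17.2)"
```

```text
t cm [ 0.44 17.69 -0.2 ] w deg [-0.14  0.26 -0.21]
```

```bash
python3 -m creep '[{"wx":-0.14,"wy":0.3,"wz":-0.2,"tx":0.44,"ty":2,"tz":-0.2,"gripper":1},{"wx":-0.14,"wy":0.3,"wz":-0.2,"tx":0.44,"ty":5,"tz":-0.2,"gripper":1},{"wx":-0.14,"wy":0.3,"wz":-0.2,"tx":0.44,"ty":8,"tz":-0.2,"gripper":1},{"wx":-0.14,"wy":0.3,"wz":-0.2,"tx":0.44,"ty":11,"tz":-0.2,"gripper":1},{"wx":-0.14,"wy":0.3,"wz":-0.2,"tx":0.44,"ty":13,"tz":-0.2,"gripper":1},{"wx":-0.14,"wy":0.3,"wz":-0.2,"tx":0.44,"ty":14,"tz":-0.2,"gripper":1},{"wx":-0.14,"wy":0.3,"wz":-0.2,"tx":0.44,"ty":14,"tz":-0.2,"gripper":1},{"wx":-0.14,"wy":0.3,"wz":-0.2,"tx":0.44,"ty":14,"tz":-0.2,"gripper":1}]'>/dev/null; python3 -c "
from h import *
st();plan([.490,-.1243,.023],17.2)"
```

```text
t 2.37 p [ 489.6 -125.7   60.2] z 17.04 down [-4.e-04 -6.e-04 -1.e+00] F [ 0.69  0.63 -0.39] T [-0.035 -0.121  0.043] gap 93.9 q [ 0.41  0.67 -0.33  2.04  0.43  0.5   0.07]
t cm [-0.12  3.72  0.08] w deg [ 0.03 -0.16  0.03]
```

```bash
python3 -m creep '[{"wx":0,"wy":-0.2,"wz":0,"tx":-0.12,"ty":1.2,"tz":0.08,"gripper":1},{"wx":0,"wy":-0.2,"wz":0,"tx":-0.12,"ty":2.4,"tz":0.08,"gripper":1},{"wx":0,"wy":-0.2,"wz":0,"tx":-0.12,"ty":3.3,"tz":0.08,"gripper":1},{"wx":0,"wy":-0.2,"wz":0,"tx":-0.12,"ty":3.7,"tz":0.08,"gripper":1},{"wx":0,"wy":-0.2,"wz":0,"tx":-0.12,"ty":3.7,"tz":0.08,"gripper":1},{"wx":0,"wy":-0.2,"wz":0,"tx":-0.12,"ty":3.7,"tz":0.08,"gripper":1}]'>/dev/null; python3 -c "
from h import *
st()"
python3 -m creep '[{"wx":0,"wy":0,"wz":0,"tx":0,"ty":0,"tz":0,"gripper":0.4},{"wx":0,"wy":0,"wz":0,"tx":0,"ty":0,"tz":0,"gripper":0.2},{"wx":0,"wy":0,"wz":0,"tx":0,"ty":0,"tz":0,"gripper":0.1},{"wx":0,"wy":0,"wz":0,"tx":0,"ty":0,"tz":0,"gripper":0},{"wx":0,"wy":0,"wz":0,"tx":0,"ty":0,"tz":0,"gripper":0},{"wx":0,"wy":0,"wz":0,"tx":0,"ty":0,"tz":0,"gripper":0},{"wx":0,"wy":0,"wz":0,"tx":0,"ty":0,"tz":0,"gripper":0},{"wx":0,"wy":0,"wz":0,"tx":0,"ty":0,"tz":0,"gripper":0}]' 30 >/dev/null; python3 -c "
from h import *
st()"
```

```text
t 2.87 p [ 490.4 -124.5   23.8] z 17.23 down [ 4.e-04 -9.e-04 -1.e+00] F [ 0.18 -0.32  0.71] T [-0.042 -0.115  0.057] gap 94.0 q [ 0.38  0.73 -0.28  2.05  0.47  0.42  0.04]
t 3.53 p [ 490.4 -124.5   23.8] z 17.23 down [ 4.e-04 -9.e-04 -1.e+00] F [ 0.6   0.97 -0.41] T [-0.044 -0.097 -0.004] gap 44.1 q [ 0.38  0.73 -0.28  2.05  0.47  0.42  0.04]
```

```bash
python3 -m creep '[{"wx":0,"wy":0,"wz":0,"tx":0,"ty":0,"tz":0,"gripper":0},{"wx":0,"wy":0,"wz":0,"tx":0,"ty":0,"tz":0,"gripper":0},{"wx":0,"wy":0,"wz":0,"tx":0,"ty":0,"tz":0,"gripper":0},{"wx":0,"wy":0,"wz":0,"tx":0,"ty":0,"tz":0,"gripper":0},{"wx":0,"wy":0,"wz":0,"tx":0,"ty":0,"tz":0,"gripper":0},{"wx":0,"wy":0,"wz":0,"tx":0,"ty":0,"tz":0,"gripper":0},{"wx":0,"wy":0,"wz":0,"tx":0,"ty":0,"tz":0,"gripper":0},{"wx":0,"wy":0,"wz":0,"tx":0,"ty":0,"tz":0,"gripper":0}]' 30 >/dev/null; python3 -c "
from h import *
st()"
python3 -m creep '[{"wx":0,"wy":0,"wz":0,"tx":0,"ty":-0.5,"tz":0,"gripper":0},{"wx":0,"wy":0,"wz":0,"tx":0,"ty":-1.5,"tz":0,"gripper":0},{"wx":0,"wy":0,"wz":0,"tx":0,"ty":-3,"tz":0,"gripper":0},{"wx":0,"wy":0,"wz":0,"tx":0,"ty":-4.5,"tz":0,"gripper":0},{"wx":0,"wy":0,"wz":0,"tx":0,"ty":-6,"tz":0,"gripper":0},{"wx":0,"wy":0,"wz":0,"tx":0,"ty":-7,"tz":0,"gripper":0},{"wx":0,"wy":0,"wz":0,"tx":0,"ty":-7.5,"tz":0,"gripper":0},{"wx":0,"wy":0,"wz":0,"tx":0,"ty":-7.5,"tz":0,"gripper":0}]'>/dev/null; python3 -c "
from h import *
st();plan([.562,.190,.1],-2.6)"
```

```text
t 4.2 p [ 490.3 -124.5   23.8] z 17.23 down [ 3.e-04 -9.e-04 -1.e+00] F [ 0.37 -0.2  -0.28] T [-0.052 -0.089 -0.029] gap 13.7 q [ 0.38  0.73 -0.28  2.05  0.47  0.42  0.04]
t 4.87 p [ 491.  -124.7  100. ] z 17.21 down [ 0.0024 -0.0015 -1.    ] F [-0.    0.35 -2.4 ] T [-0.054 -0.103  0.021] gap 13.5 q [ 0.45  0.61 -0.38  2.01  0.39  0.59  0.11]
t cm [-27.96  -0.03  16.09] w deg [-0.13 19.81  0.1 ]
```

```bash
python3 -m creep '[{"wx":0,"wy":1,"wz":0,"tx":-1,"ty":0,"tz":0.7,"gripper":0},{"wx":0,"wy":4,"wz":0,"tx":-4,"ty":0,"tz":2.7,"gripper":0},{"wx":0,"wy":7,"wz":0,"tx":-7,"ty":0,"tz":4.7,"gripper":0},{"wx":0,"wy":10,"wz":0,"tx":-10,"ty":0,"tz":6.7,"gripper":0},{"wx":0,"wy":13,"wz":0,"tx":-13,"ty":0,"tz":8.7,"gripper":0},{"wx":0,"wy":16,"wz":0,"tx":-16,"ty":0,"tz":10.8,"gripper":0},{"wx":0,"wy":18.5,"wz":0,"tx":-19,"ty":0,"tz":12.8,"gripper":0},{"wx":0,"wy":19.8,"wz":0,"tx":-20.3,"ty":0,"tz":13.7,"gripper":0}]'>/dev/null; 
python3 -m creep '[{"wx":0,"wy":0,"wz":0,"tx":0,"ty":0,"tz":0,"gripper":0},{"wx":0,"wy":0,"wz":0,"tx":0,"ty":0,"tz":0,"gripper":0},{"wx":0,"wy":0,"wz":0,"tx":0,"ty":0,"tz":0,"gripper":0}]' >/dev/null; python3 -c "
from h import *
st();plan([.562,.11,.1],-2.6)
cv2.imwrite('pics/w2.png',cams.capture('wrist')[:,:,::-1])"
```

```text
t 5.78 p [561.2 114.8  98.5] z -2.37 down [ 8.e-04  5.e-04 -1.e+00] F [ 0.74 -1.65 -2.1 ] T [-0.082 -0.077  0.039] gap 13.8 q [-0.09  0.67 -0.25  1.83  0.25  0.67 -0.52]
t cm [ 0.47 -0.15  0.1 ] w deg [-0.05  0.23 -0.03]
```

View pics/w2.png

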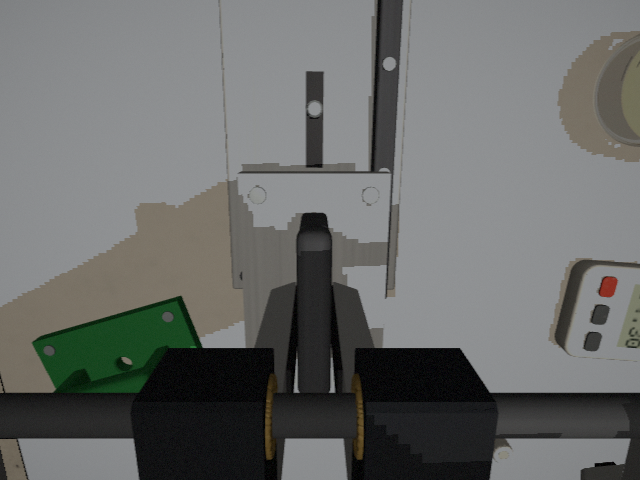

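The wrist view shows the dowel at (315,109) in the slot. The slot's +y end is at row 72, between columns 307 and 323. The held plate's front corners are at (239,172) and (391,172). The fence is at column ~377, and the bed's near edge runs from (220,0) to (240,290).

Run:
```python
from h import *
m=cams.camera_model('wrist');s=readout.get_state();z=s['ee_pos'][2]-.0238
for n,u,v,h in(('dowel',315,109,.02),('slot+',315,72,.012),('slotL',307,76,.012),('slotL',306.5,160,.012),('slotR',324,76,.012),('slotR',322,160,.012),('bed',220,2,.012),('bed',229,150,.012),('fenceL',376.5,2,.012),('fenceL',372.5,160,.012),('fenceTopL',380,2,.028),('fenceTopL',374,160,.028),('screwF',389,64,.028),
 ('plate',239,172,z+.01),('plate',391,172,z+.01),('sc',258,195,z+.01),('sc',371,195,z+.01)):
    print(n,(onplane(m,u,v,h)*1000).round(1))
print(s['ee_pos'])
```

```text
dowel [566.9 202.2  20. ]
slot+ [567.9 223.4  12. ]
slotL [563.  221.4  12. ]
slotL [560.4 172.5  12. ]
slotR [573.1 221.   12. ]
slotR [570.  172.1  12. ]
bed [515.6 262.8  12. ]
bed [512.7 180.7  12. ]
fenceL [604.4 259.   12. ]
fenceL [601.5 170.7  12. ]
fenceTopL [603.9 254.8  28. ]
fenceTopL [600.2 171.9  28. ]
screwF [608.8 223.8  28. ]
plate [530.7 173.5  84.9]
plate [600.  170.5  84.9]
sc [538.5 162.6  84.9]
sc [590.8 160.4  84.9]
[0.56133267 0.11389895 0.09865077]
```

```bash
python3 -c "
from h import *
plan([.561,.19,.048],-2.5)"
```

```text
t cm [-7.6   5.07 -0.37] w deg [-0.06  0.03 -0.02]
```

```bash
python3 -m creep '[{"wx":0,"wy":0,"wz":0,"tx":-1.5,"ty":0,"tz":-0.37,"gripper":0},{"wx":0,"wy":0,"wz":0,"tx":-4,"ty":1,"tz":-0.37,"gripper":0},{"wx":0,"wy":0,"wz":0,"tx":-6,"ty":2,"tz":-0.37,"gripper":0},{"wx":0,"wy":0,"wz":0,"tx":-7.2,"ty":3,"tz":-0.37,"gripper":0},{"wx":0,"wy":0,"wz":0,"tx":-7.6,"ty":4,"tz":-0.37,"gripper":0},{"wx":0,"wy":0,"wz":0,"tx":-7.6,"ty":4.6,"tz":-0.37,"gripper":0},{"wx":0,"wy":0,"wz":0,"tx":-7.6,"ty":5,"tz":-0.37,"gripper":0},{"wx":0,"wy":0,"wz":0,"tx":-7.6,"ty":5,"tz":-0.37,"gripper":0}]'>/dev/null; 
python3 -m creep '[{"wx":0,"wy":0,"wz":0,"tx":0,"ty":0,"tz":0,"gripper":0},{"wx":0,"wy":0,"wz":0,"tx":0,"ty":0,"tz":0,"gripper":0},{"wx":0,"wy":0,"wz":0,"tx":0,"ty":0,"tz":0,"gripper":0}]' >/dev/null; python3 -c "
from h import *
st();plan([.561,.19,.046],-2.5)
cv2.imwrite('pics/s3.png',cams.capture('side')[:,:,::-1])"
```

```text
t 6.75 p [560.9 186.4  47.9] z -2.66 down [-3.0e-04 -2.5e-03 -1.0e+00] F [-0.24  0.3  -1.81] T [-0.051 -0.062  0.037] gap 13.9 q [-0.24  0.76 -0.21  1.81  0.26  0.6  -0.65]
t cm [-0.36  0.19 -0.01] w deg [ 0.01 -0.16  0.14]
```

```bash
python3 -m creep '[{"wx":0,"wy":-0.1,"wz":0,"tx":0,"ty":0.1,"tz":0.1,"gripper":0},{"wx":0,"wy":-0.1,"wz":0,"tx":0,"ty":0.2,"tz":0.2,"gripper":0},{"wx":0,"wy":-0.1,"wz":0,"tx":0,"ty":0.2,"tz":0.25,"gripper":0},{"wx":0,"wy":-0.1,"wz":0,"tx":0,"ty":0.2,"tz":0.3,"gripper":0},{"wx":0,"wy":-0.1,"wz":0,"tx":0,"ty":0.2,"tz":0.3,"gripper":0}]'>/dev/null; python3 -c "
from h import *
st()"
python3 -m creep '[{"wx":0,"wy":0,"wz":0,"tx":0,"ty":0,"tz":0.05,"gripper":0},{"wx":0,"wy":0,"wz":0,"tx":0,"ty":0,"tz":0.1,"gripper":0},{"wx":0,"wy":0,"wz":0,"tx":0,"ty":0,"tz":0.1,"gripper":0},{"wx":0,"wy":0,"wz":0,"tx":0,"ty":0,"tz":0.1,"gripper":0}]'>/dev/null; python3 -c "
from h import *
st()"
```

```text
t 7.22 p [564.  186.7  46. ] z -2.54 down [-1.0e-04 -2.1e-03 -1.0e+00] F [-0.2  -0.69 -2.49] T [-0.062 -0.103 -0.039] gap 13.8 q [-0.24  0.77 -0.21  1.8   0.26  0.6  -0.65]
t 7.55 p [564.5 186.7  45.8] z -2.53 down [-0.001  -0.0022 -1.    ] F [-1.9  -0.83 -2.46] T [ 0.062  0.295 -0.035] gap 13.8 q [-0.24  0.77 -0.21  1.8   0.26  0.61 -0.65]
```

```bash
python3 -m creep '[{"wx":0,"wy":0,"wz":0,"tx":0,"ty":0.05,"tz":0.05,"gripper":0},{"wx":0,"wy":0,"wz":0,"tx":0,"ty":0.1,"tz":0.05,"gripper":0},{"wx":0,"wy":0,"wz":0,"tx":0,"ty":0.15,"tz":0.05,"gripper":0},{"wx":0,"wy":0,"wz":0,"tx":0,"ty":0.15,"tz":0.05,"gripper":0}]'>/dev/null; python3 -c "
from h import *
st()"
python3 -m creep '[{"wx":0,"wy":0,"wz":0,"tx":0,"ty":0.05,"tz":0.05,"gripper":0},{"wx":0,"wy":0,"wz":0,"tx":0,"ty":0.1,"tz":0.05,"gripper":0},{"wx":0,"wy":0,"wz":0,"tx":0,"ty":0.1,"tz":0.05,"gripper":0},{"wx":0,"wy":0,"wz":0,"tx":0,"ty":0.1,"tz":0.05,"gripper":0}]'>/dev/null; python3 -c "
from h import *
st()"
```

```text
t 7.88 p [564.5 186.7  44.1] z -2.52 down [-0.0018 -0.0024 -1.    ] F [-1.72 -0.09 -1.66] T [-0.044  0.467 -0.065] gap 13.8 q [-0.24  0.77 -0.21  1.8   0.26  0.6  -0.65]
t 8.22 p [564.6 186.6  43.7] z -2.53 down [-0.0025 -0.0028 -1.    ] F [-4.45 -0.06  5.72] T [-0.09   1.033 -0.073] gap 13.4 q [-0.24  0.77 -0.21  1.8   0.26  0.6  -0.65]
```

```bash
python3 -m creep '[{"wx":0.14,"wy":0,"wz":0.15,"tx":-0.1,"ty":0.03,"tz":0.04,"gripper":0},{"wx":0.14,"wy":0,"wz":0.15,"tx":-0.2,"ty":0.03,"tz":0.04,"gripper":0},{"wx":0.14,"wy":0,"wz":0.15,"tx":-0.3,"ty":0.03,"tz":0.04,"gripper":0},{"wx":0.14,"wy":0,"wz":0.15,"tx":-0.4,"ty":0.03,"tz":0.04,"gripper":0},{"wx":0.14,"wy":0,"wz":0.15,"tx":-0.5,"ty":0.03,"tz":0.04,"gripper":0},{"wx":0.14,"wy":0,"wz":0.15,"tx":-0.6,"ty":0.03,"tz":0.04,"gripper":0},{"wx":0.14,"wy":0,"wz":0.15,"tx":-0.7,"ty":0.03,"tz":0.04,"gripper":0},{"wx":0.14,"wy":0,"wz":0.15,"tx":-0.7,"ty":0.03,"tz":0.04,"gripper":0}]'; python3 -c "
from h import *
st()"
```

```text
time: 8.88
ee_pos: [0.5647, 0.1896, 0.0438]
ee_rot: [[-0.046, -0.002, 0.999], [-0.999, -0.006, -0.046], [0.006, -1.0, -0.002]]
contact_force: [-5.0, -6.2, 9.2]
finger_gap: 0.0137
t 8.88 p [564.7 189.6  43.8] z -2.63 down [-0.0019 -0.0058 -1.    ] F [-4.97 -6.17  9.2 ] T [-1.694  1.185 -0.043] gap 13.7 q [-0.25  0.77 -0.21  1.79  0.26  0.61 -0.66]
```

```bash
python3 -m creep '[{"wx":0.1,"wy":0,"wz":0.3,"tx":-0.2,"ty":-0.02,"tz":0.02,"gripper":0},{"wx":0.1,"wy":0,"wz":0.3,"tx":-0.4,"ty":-0.01,"tz":0.02,"gripper":0},{"wx":0.1,"wy":0,"wz":0.3,"tx":-0.5,"ty":0,"tz":0.02,"gripper":0},{"wx":0.1,"wy":0,"wz":0.3,"tx":-0.6,"ty":0,"tz":0.02,"gripper":0},{"wx":0.1,"wy":0,"wz":0.3,"tx":-0.7,"ty":0,"tz":0.02,"gripper":0},{"wx":0.1,"wy":0,"wz":0.3,"tx":-0.8,"ty":0,"tz":0.02,"gripper":0}]'>/dev/null; python3 -c "
from h import *
st()"
```

```text
t 9.38 p [564.9 195.6  43.7] z -2.67 down [-0.0012 -0.0036 -1.    ] F [-4.05 -5.18  3.93] T [-1.272  0.929 -0.014] gap 13.7 q [-0.25  0.77 -0.21  1.79  0.26  0.61 -0.66]
```

```bash
python3 -m creep '[{"wx":0.05,"wy":0.1,"wz":0.2,"tx":-0.15,"ty":0.04,"tz":0.02,"gripper":0},{"wx":0.05,"wy":0.1,"wz":0.2,"tx":-0.25,"ty":0.04,"tz":0.02,"gripper":0},{"wx":0.05,"wy":0.1,"wz":0.2,"tx":-0.3,"ty":0.04,"tz":0.02,"gripper":0},{"wx":0.05,"wy":0.1,"wz":0.2,"tx":-0.35,"ty":0.04,"tz":0.02,"gripper":0},{"wx":0.05,"wy":0.1,"wz":0.2,"tx":-0.4,"ty":0.04,"tz":0.02,"gripper":0}]'>/dev/null; python3 -c "
from h import *
st()"
```

```text
t 9.8 p [565.1 196.8  43.5] z -2.82 down [-0.0014 -0.0042 -1.    ] F [-3.93 -5.6   7.66] T [-1.601  1.041  0.065] gap 14.1 q [-0.26  0.77 -0.21  1.79  0.26  0.61 -0.67]
```

```bash
python3 -m creep '[{"wx":0.05,"wy":-0.2,"wz":0.25,"tx":-0.25,"ty":0.01,"tz":0.02,"gripper":0},{"wx":0.05,"wy":-0.2,"wz":0.25,"tx":-0.35,"ty":0.02,"tz":0.02,"gripper":0},{"wx":0.05,"wy":-0.2,"wz":0.25,"tx":-0.45,"ty":0.02,"tz":0.02,"gripper":0},{"wx":0.05,"wy":-0.2,"wz":0.25,"tx":-0.5,"ty":0.03,"tz":0.02,"gripper":0},{"wx":0.05,"wy":-0.2,"wz":0.25,"tx":-0.5,"ty":0.04,"tz":0.02,"gripper":0}]'>/dev/null; python3 -c "
from h import *
st()"
```

```text
t 10.22 p [565.2 202.2  42.7] z -2.59 down [-9.e-04  3.e-04 -1.e+00] F [-2.52 -1.19 -0.27] T [-0.429  0.646 -0.004] gap 13.9 q [-0.26  0.78 -0.21  1.78  0.26  0.61 -0.67]
```

```bash
python3 -m creep '[{"wx":0,"wy":0,"wz":0,"tx":0,"ty":0.1,"tz":0,"gripper":0},{"wx":0,"wy":0,"wz":0,"tx":0,"ty":0.15,"tz":0,"gripper":0},{"wx":0,"wy":0,"wz":0,"tx":0,"ty":0.2,"tz":0,"gripper":0},{"wx":0,"wy":0,"wz":0,"tx":0,"ty":0.2,"tz":0,"gripper":0}]'>/dev/null; python3 -c "
from h import *
st()"
```

```text
t 10.55 p [565.2 201.9  40.5] z -2.6 down [-0.001 -0.    -1.   ] F [-3.02 -1.88 -1.31] T [-0.646  0.633 -0.024] gap 13.6 q [-0.26  0.78 -0.21  1.78  0.26  0.6  -0.67]
```

Dropping in: z is 3.3 mm below the dowel-top contact, with little vertical force. Bed contact is expected at TCP z ≈ 35.8 mm.

```bash
python3 -m creep '[{"wx":0,"wy":0,"wz":0,"tx":0,"ty":0.1,"tz":0,"gripper":0},{"wx":0,"wy":0,"wz":0,"tx":0,"ty":0.2,"tz":0,"gripper":0},{"wx":0,"wy":0,"wz":0,"tx":0,"ty":0.25,"tz":0,"gripper":0},{"wx":0,"wy":0,"wz":0,"tx":0,"ty":0.3,"tz":0,"gripper":0},{"wx":0,"wy":0,"wz":0,"tx":0,"ty":0.3,"tz":0,"gripper":0}]'>/dev/null; python3 -c "
from h import *
st()"
python3 -m creep '[{"wx":0,"wy":0,"wz":0,"tx":0,"ty":0.05,"tz":0,"gripper":0},{"wx":0,"wy":0,"wz":0,"tx":0,"ty":0.1,"tz":0,"gripper":0},{"wx":0,"wy":0,"wz":0,"tx":0,"ty":0.15,"tz":0,"gripper":0},{"wx":0,"wy":0,"wz":0,"tx":0,"ty":0.15,"tz":0,"gripper":0}]'>/dev/null; python3 -c "
from h import *
st()"
```

```text
t 10.97 p [565.2 201.9  37.3] z -2.6 down [-1.e-03 -1.e-04 -1.e+00] F [-2.52 -2.96 -0.19] T [-0.718  0.556 -0.032] gap 14.0 q [-0.26  0.79 -0.21  1.79  0.26  0.6  -0.67]
t 11.3 p [565.2 201.7  35.9] z -2.61 down [-1.1e-03 -3.0e-04 -1.0e+00] F [-3.81 -3.1   1.86] T [-0.716  0.669 -0.042] gap 13.7 q [-0.26  0.79 -0.2   1.79  0.26  0.59 -0.67]
```

```bash
python3 -m creep '[{"wx":0,"wy":0,"wz":0,"tx":0,"ty":0,"tz":0,"gripper":0.2},{"wx":0,"wy":0,"wz":0,"tx":0,"ty":0,"tz":0,"gripper":0.4},{"wx":0,"wy":0,"wz":0,"tx":0,"ty":0,"tz":0,"gripper":0.4},{"wx":0,"wy":0,"wz":0,"tx":0,"ty":0,"tz":0,"gripper":0.4},{"wx":0,"wy":0,"wz":0,"tx":0,"ty":0,"tz":0,"gripper":0.4},{"wx":0,"wy":0,"wz":0,"tx":0,"ty":0,"tz":0,"gripper":0.4}]'>/dev/null; python3 -c "
from h import *
st()
import sys"
python3 -m creep '[{"wx":0,"wy":0,"wz":0,"tx":0,"ty":-0.5,"tz":0,"gripper":0.4},{"wx":0,"wy":0,"wz":0,"tx":0,"ty":-2,"tz":0,"gripper":0.4},{"wx":0,"wy":0,"wz":0,"tx":0,"ty":-4,"tz":0,"gripper":0.4},{"wx":0,"wy":0,"wz":0,"tx":0,"ty":-7,"tz":0,"gripper":0.4},{"wx":0,"wy":0,"wz":0,"tx":0,"ty":-10,"tz":0,"gripper":0.4},{"wx":0,"wy":0,"wz":0,"tx":0,"ty":-13,"tz":0,"gripper":0.4},{"wx":0,"wy":0,"wz":0,"tx":0,"ty":-15,"tz":0,"gripper":0.4},{"wx":0,"wy":0,"wz":0,"tx":0,"ty":-15,"tz":0,"gripper":0.4}]'>/dev/null; python3 -c "
from h import *
st()
a=cams.capture('side')[:,:,::-1];w=cams.capture('wrist')[:,:,::-1]
c=cv2.resize(a[180:330,230:400],None,fx=3,fy=3,interpolation=cv2.INTER_CUBIC)
cv2.imwrite('pics/w4.png',w);cv2.imwrite('pics/s4.png',c)"
```

```text
t 11.8 p [565.5 202.   36. ] z -2.6 down [-4.e-04  2.e-04 -1.e+00] F [-0.79 -1.09 -0.41] T [-0.032 -0.053  0.051] gap 37.6 q [-0.26  0.79 -0.2   1.79  0.26  0.59 -0.67]
t 12.47 p [568.5 203.5 191.2] z -2.61 down [ 0.0082  0.0038 -1.    ] F [ 0.44 -0.33 -0.34] T [-0.032 -0.088  0.032] gap 37.9 q [-0.22  0.58 -0.27  1.67  0.19  0.9  -0.61]
```

View pics/w4.png

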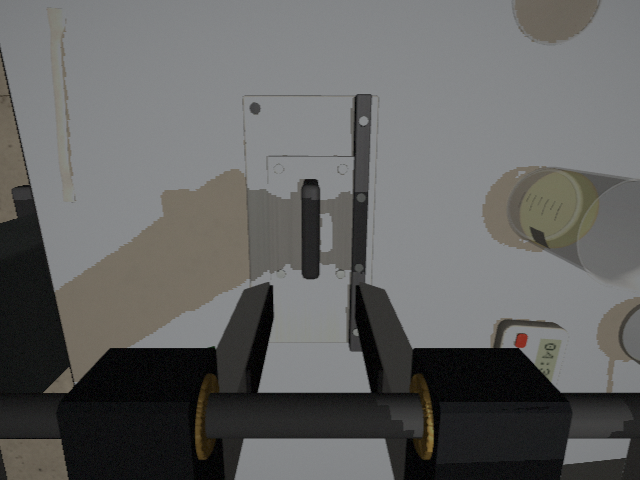

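View pics/s4.png

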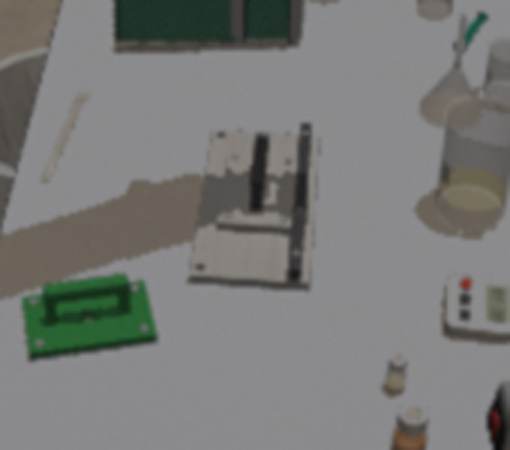

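The carrier lies along the fence with its plate corners at (267,156) and (353,156) and screws at (279,169), (342,169), (281,273) and (340,273). The bystanders look untouched. One quick numeric check before handing in.

Run:
```python
from h import *
m=cams.camera_model('wrist')
P=np.array([onplane(m,u,v,.022) for u,v in((279,169),(342,169),(281,273),(340,273))])*1000
B=np.array([onplane(m,u,v,.012) for u,v in((255,108),(243.5,96))])*1000
print(P.round(1).tolist(),P.mean(0).round(1)); print(B.round(1).tolist())
print(np.linalg.norm(P[0]-P[1]),np.linalg.norm(P[2]-P[3]), np.degrees(np.arctan2(P[0]-P[2],1)[0]))
d=P[0]+P[1]-P[2]-P[3];print('yaw',np.degrees(np.arctan2(-d[0],d[1])))
from station import workorder
workorder.job_done()
```

```text
[[541.1, 249.2, 22.0], [592.1, 246.9, 22.0], [536.8, 160.2, 22.0], [587.9, 157.9, 22.0]] [564.5 203.5  22. ]
[[524.3, 297.6, 12.0], [515.9, 307.2, 12.0]]
51.091640345698195 51.132526867716074 76.87708607207139
yaw -2.7465086000114307
the job is handed in; nothing more can be done
```

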